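# Complete the corner posts of the tin cradle

## Robot

A 7-joint arm with a two-finger parallel gripper is mounted at the origin on the work surface. World frame = base frame: x ahead of the robot, y to its left, z up, the work surface at z = 0. Lengths are in m, angles in rad, forces in N, time in s.
With the tool pointing down it reaches from about 0.4 to 0.85 m from the base axis. Payload 4.5 kg.
Tool frame: the origin (TCP) lies at the very end of the fingers, on their centre line; the grasp point (between the pads) lies 19 mm behind it; z points along the fingers, y is the line along which they close (so a half turn about z gives the same grasp; the last joint's range is limited). The gripper opens to 88 mm and grips with 3 to 60 N. Pads are 18 mm wide; open, the fingers measure 123 mm over their backs; the gripper's body (75 mm by 187 mm) begins 45 mm behind the grasp point.
Start: joints at [1.296, 0.689, -0.195, 1.565, 0.157, 0.902, -0.215], TCP at [0.19, -0.595, 0.239] pointing down, gripper open.
Joint ranges: [-3.01, 3.01], [-0.46, 2.08], [-1.47, 1.51], [0.13, 2.56], [-1, 4.14], [0.04, 2.09], [-2.66, 2.66]. Speed limits (rad/s): [2.57, 2.57, 3.14, 3.14, 3.14, 3.14, 3.14].

## Interface

Orientations are given as a unit quaternion [x, y, z, w].
In Python, from plant import r gives the robot as it stands. The module is installed in compiled form; this text tells all that it offers.
- The arm moves only by the tool step_arm, never from a script. Its argument "increments" is a list of rows, each a list of 2 entries, a list of its own where there are three numbers: the shift along the world's x, y, z in cm, then the turn, a rotation vector about the world's x, y, z in degrees. A call has exactly 10 rows; each row shifts and turns the commanded pose from where the row before left it; what a row does not reach is not made up. A row lasts 1/10 s, in which the tool goes at most 50 mm and 8.59 degrees, less where a joint would pass 70% of its speed; a pose out of reach is approached as far as the arm can. A call is refused whole if a number of a shift passes 5 or a number of a turn 8.59, either way. A call with a gripper value outside its range is refused whole. "fingers" is the opening, from 0 (shut) to 1 (fully open), set as the call begins (left out, the last holds). The fingers move at their own pace and stop on an object; "grip_force" is the grip in N (left out, the last holds). Time passes only in rows, so rows that do not move let the fingers close, or fill a call up. It gives the time, the measured TCP pose, the force, the opening and the grip force at its end, in the units of the state.
- r.get_state(): the state, without advancing time (a new reading comes with each control period).
- r.snapshot(name): name is "side" or "top" or "wrist"; returns (picture, depth): 480x640x3 uint8, red, green, blue; 480x640 float32, m along the optical axis (not along the pixel's ray), 0 where there is no reading.
- r.calibration(name): a dict with "fov_y" (degrees; the focal length in pixels is half the picture's height over the tangent of half this angle, whatever the lens; pixels are square), "cx", "cy" (the principal point, pixels), "k1" (the pictures are not rectified: a ray, as slopes to the right and down, at radius r is drawn at 1 + k1 r^2 times it, then the intrinsics apply), "R" (3x3) and "t" (3): a world point X has camera coordinates R X + t. Camera axes: x right, y down, z forward; pixel columns grow to the right and rows downward; lengths in m; the calibration is good to about 2 mm. A picture is of the moment at which its call begins: read the wrist's pose just before it. calibration takes no time and is no camera call; for the wrist camera it gives the pose at the moment of the call.
- r.finish_job(): hands the job in; it is judged then, once.
The state is a dict: "clock": time; "q": joint angles; "qd": joint speeds; "joint_torque": joint torques, N m; "tool_pos": TCP position; "eef_rot": TCP orientation; "contact_force": force on the tool from outside, world axes, zero at the start; "moment": the same for the moment, N m; "opening": opening from 0.0 (shut) to 1.0 (fully open); "finger_force": force on a finger pad.
Only numpy, scipy, OpenCV 4.12 (cv2) and the standard library are available. Lean on these libraries where they do the work, as an engineer would, in place of code of your own. Each camera call takes 0.05 s, during which the arm holds its last target. There are 200 camera calls.

## Task

One corner socket of the tin-stacking cradle is empty. From the wooden post rack take the post that matches the three already standing in the cradle, and put it upright into that empty socket, fully home. Leave the other two posts in the rack.

Things in the scene. Friction and masses are not known exactly. Their poses are not given: they have to be found in the camera images.
- post: The post to fit: plain round steel, 20 mm across, 160 mm long, 0.1 to 0.25 kg, upright in one of three holes (25 mm wide, 32 mm deep, in a row 80 mm apart) of a dark wooden rack 60 x 240 x 45 mm; its place in the row varies. Origin: centre of its foot (13 mm above the bench); z along it to the top. Gripping across the row clears the neighbours.
- socket (a point): Mouth centre (top rim, 85 mm above the bench) of the cradle's one empty corner socket, an aluminium funnel: mouth 44 mm wide, narrowing over 25 mm to a 26 mm bore 35 mm deep, floor 60 mm below this point; z up. Cradle: fixed wooden board 215 x 225 mm, place and yaw vary; 3 fixed posts with tops at 185 mm, 160 mm or more away, and tins up to 70 mm high between.
- short_post: Stays in the rack: plain round steel post of the same 20 mm diameter but only 100 mm long. Origin: centre of its foot; z along it, up.
- ball_post: Stays in the rack: steel post 20 mm in diameter and 160 mm long overall with a 36 mm ball at its top end. Origin: centre of its foot; z along it, up.
Not all that is in view belongs to the job. Leave any orange or purple look-alike of the post alone.

How it is judged:
By the outcome, as a careful person would: the job done as asked, in the order asked, and still so for the second after the job is handed in, with the robot touching nothing.
It also fails if it takes over 48 s, if anything falls off the work surface, if the arm or the gripper's body presses on something with over 40 N, if the wrist force passes 120 N, or if a joint passes its speed limit or range.

## Working session

There is one attempt and no reset: what is moved stays moved. The work goes in short steps, Python scripts to look and compute and a tool call to move; the robot and the scene stay as the last step left them, time stands still between calls to the robot, and variables do not carry over. Pictures are saved under pics/ and viewed, at most 10 in all, crops included, and the job is handed in when it is done.

Besides the shell and the picture viewer there is one more tool, called after "Call:" as a command line: name --argument value ..., lists and objects as JSON in quotes. step_arm: Moves the arm, as the interface text tells. Its arguments: {"type":"object","properties":{"increments":{"type":"array","items":{"type":"array"}},"fingers":{"type":"number"},"grip_force":{"type":"number"}},"required":["increments"]}

```bash
mkdir -p pics; cat > h.py <<'E'
import numpy as np, cv2
from plant import r
def snap(n,fn=None):
    c=r.calibration(n); im,d=r.snapshot(n)
    np.savez(f'{n}.npz',im=im,d=d,**{k:np.array(v) for k,v in c.items()})
    if fn: cv2.imwrite('pics/'+fn,im[:,:,::-1])
    return im,d,c
def load(n):
    z=np.load(f'{n}.npz'); return z['im'],z['d'],z
def und(c,u,v):
    f=240/np.tan(np.radians(float(c['fov_y']))/2)
    K=np.array([[f,0,float(c['cx'])],[0,f,float(c['cy'])],[0,0,1]])
    p=cv2.undistortPoints(np.stack([np.ravel(u),np.ravel(v)],1).astype(float)[:,None],K,np.array([float(c['k1']),0,0,0]))
    return p[:,0]
def pts(c,d,u,v):
    u=np.ravel(u);v=np.ravel(v);z=d[v.astype(int),u.astype(int)]
    s=und(c,u,v); P=np.c_[s*z[:,None],z]
    return (P-np.array(c['t']))@np.array(c['R'])
def plane(c,u,v,h):
    s=und(c,u,v);R=np.array(c['R']);o=-R.T@np.array(c['t'])
    D=np.c_[s,np.ones(len(s))]@R
    return o+D*((h-o[2])/D[:,2])[:,None]
E
python3 - <<'E'
from h import *
for n in('top','side'):
    im,d,c=snap(n,n+'0.png'); print(n,c['fov_y'],c['k1'],-np.array(c['R']).T@c['t'])
print(r.get_state()['eef_rot'],r.get_state()['clock'])
E
```

```text
top 53.11047152055481 -0.09087453891319498 [ 0.42336887 -0.11292791  0.94429789]
side 49.70460101698531 -0.07166291525968328 [ 0.20486169 -0.53385035  0.71787584]
[ 9.88095897e-01  1.53837019e-01 -1.82144245e-04 -7.97449819e-04] 0.1
```

View pics/top0.png

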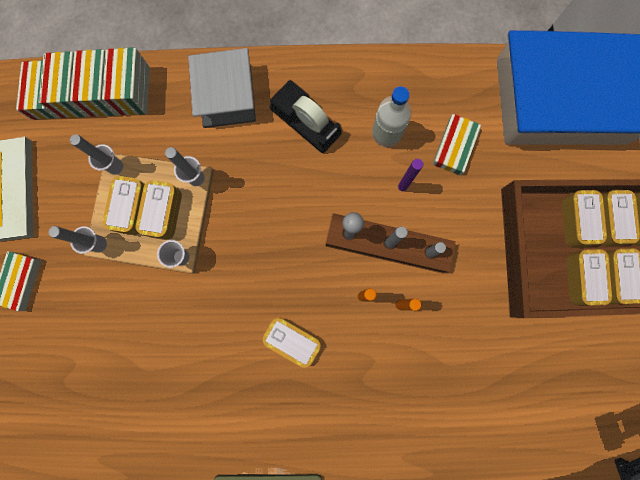

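View pics/side0.png

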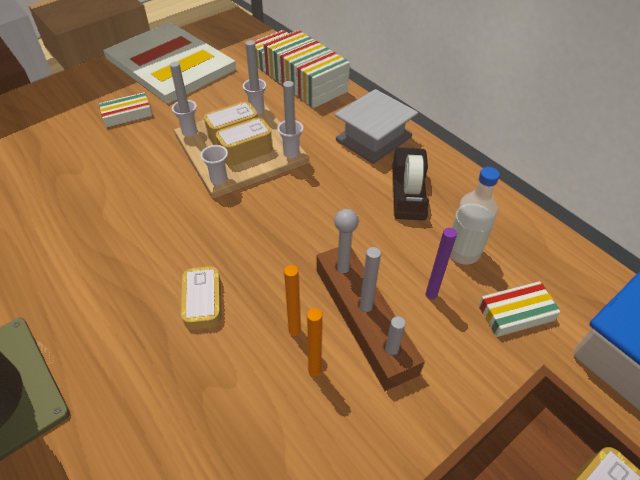

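The top view shows the rack with ball post (353,220), plain tall post (398,236) and short post (437,249). The look-alikes are orange at (370,295) and (415,305) and purple at (411,175). The empty socket is at (172,252). In the side view the tall plain post is at (372,255), the ball at (346,220), the short one at (397,325), and the empty socket at (215,160). My choice is the middle rack post; next I'll measure it and check a crop.

```bash
python3 - <<'E'
from h import *
V,U=np.mgrid[0:480,0:640]
for n,boxp,boxs in(('top',(380,220,415,250),(150,232,195,275)),('side',(355,240,390,320),(195,138,235,190))):
    im,d,c=load(n)
    P=pts(c,d,U,V).reshape(480,640,3); P[d==0]=0
    hsv=cv2.cvtColor(im,cv2.COLOR_RGB2HSV); g=hsv[...,1]<60
    x0,y0,x1,y1=boxp; m=np.zeros(g.shape,bool); m[y0:y1,x0:x1]=1; m&=g
    Q=P[m]; print(n,'post maxz',np.percentile(Q[:,2],[5,50,99]))
    t=m&(P[...,2]>.168)
    print(' top pix',U[t].mean(),V[t].mean(),t.sum(),P[t].mean(0), plane(c,[U[t].mean()],[V[t].mean()],.173))
    for a,b in((.06,.09),(.09,.12),(.12,.15)):
        s=m&(P[...,2]>a)&(P[...,2]<b); print(a,P[s].mean(0),s.sum())
    x0,y0,x1,y1=boxs; m[:]=0; m[y0:y1,x0:x1]=1
    rim=m&(P[...,2]>.079)&(P[...,2]<.092)&(hsv[...,1]<80)
    print(' sock rim',rim.sum(),P[rim].min(0),P[rim].max(0),P[rim][:,2].mean())
    pr=plane(c,U[rim],V[rim],.085); (cx,cy),rad=cv2.minEnclosingCircle(pr[:,:2].astype(np.float32)); print(' circ',cx,cy,rad)
    if n=='top':
        w=(hsv[...,2]<255)&(np.abs(P[...,2]-.045)<.006)&(U>320)&(U<465)&(V>205)&(V<280)
        rc=cv2.minAreaRect(P[w][:,:2].astype(np.float32)); print(' rack',rc)
        # fixed posts
        t=(P[...,2]>.178)&(P[...,2]<.192)&(U<230)&(V>125)&(V<260)
        k,l,st,ce=cv2.connectedComponentsWithStats(t.astype(np.uint8))
        for i in range(1,k): print(' fixed',st[i][4],ce[i],P[l==i].mean(0))
im=cv2.imread('pics/side0.png')[195:395,260:440]; a=cv2.resize(im,None,fx=3,fy=3)[:600]
cv2.imwrite('pics/crop.png',a)
E
```

```text
top post maxz [0.04468194 0.14832559 0.17399058]
 top pix 400.5575221238938 232.141592920354 113 [ 0.53713051 -0.24028756  0.17155191] [[ 0.53691322 -0.24004779  0.173     ]]
0.06 [ 0.53208156 -0.23528054  0.07555155] 34
0.09 [ 0.5320722  -0.23452494  0.10579576] 33
0.12 [ 0.53248343 -0.23488214  0.13569397] 41
 sock rim 227 [0.49439852 0.13879931 0.07903639] [0.54429409 0.19004367 0.0877628 ] 0.08304916768618589
 circ 0.5189821124076843 0.16411559283733368 0.02597661130130291
 rack ((0.5373113751411438, -0.24214275181293488), (0.24000662565231323, 0.061435066163539886), 75.62101745605469)
 fixed 117 [ 75.75213675 139.90598291] [0.70500527 0.30274262 0.18311831]
 fixed 111 [170.72072072 152.81981982] [0.67627018 0.13636935 0.18302029]
 fixed 119 [ 54.49579832 231.46218487] [0.54823017 0.33000824 0.18368639]
side post maxz [0.04440837 0.12190358 0.17436491]
 top pix 373.36551724137934 253.2551724137931 145 [ 0.53737048 -0.2444157   0.17243026] [[ 0.53700956 -0.24473491  0.173     ]]
0.06 [ 0.53272153 -0.24785622  0.0753382 ] 141
0.09 [ 0.5327634  -0.24794021  0.10517791] 148
0.12 [ 0.53280348 -0.24804944  0.13514126] 168
 sock rim 228 [0.49577491 0.13638895 0.07909896] [0.54525869 0.19147735 0.08928447] 0.08371903379341866
 circ 0.5182837247848511 0.16148531436920166 0.028672924265265465
```

View pics/crop.png

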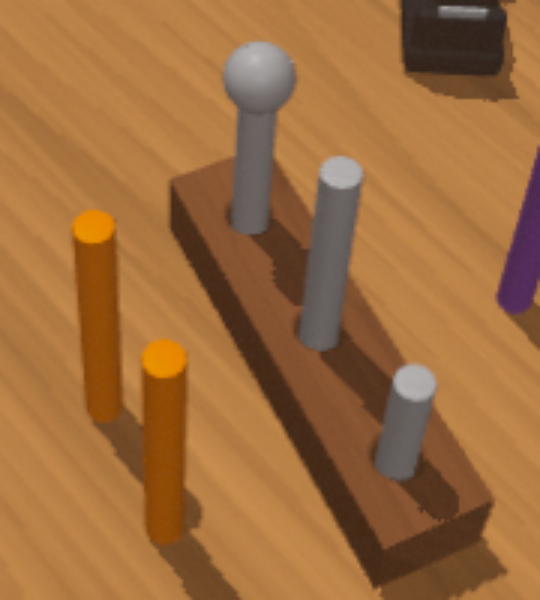

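The crop confirms it: a plain tall post in the middle hole at (330,250), with a ball on its left neighbour and the short post on the right. The post is at about (0.537,-0.242), on the rack centre. The socket is at (0.519,0.164), which closes the square with the three fixed posts. To grip across the row I turn by about +58° about z.

Call:
step_arm --increments '[[[3.2,3.2,0],[0,0,5.8]],[[3.2,3.2,0],[0,0,5.8]],[[3.2,3.2,0],[0,0,5.8]],[[3.2,3.2,0],[0,0,5.8]],[[3.2,3.2,0],[0,0,5.8]],[[3.2,3.2,0],[0,0,5.8]],[[3.2,3.2,0],[0,0,5.8]],[[3.2,3.2,0],[0,0,5.8]],[[3.2,3.2,0],[0,0,5.8]],[[0,0,0],[0,0,5.8]]]' --fingers 1 --grip_force 40

```text
clock: 1.1
tool_pos: [0.4839, -0.2998, 0.2392]
eef_rot: [0.785, 0.62, 0.003, -0.0]
contact_force: [0.1, 0.3, 0.6]
opening: 0.996
finger_force: 0.0
```

```bash
python3 - <<'E'
from h import *
im,d,c=snap('wrist','w1.png'); s=r.get_state(); print(s['tool_pos'],s['eef_rot'],s['clock'])
V,U=np.mgrid[0:480,0:640]
P=pts(c,d,U,V).reshape(480,640,3); P[d==0]=0
t=(P[...,2]>.169)&(P[...,2]<.178)&(np.hypot(P[...,0]-.537,P[...,1]+.242)<.03)
pl=plane(c,U[t],V[t],.173)
print(t.sum(),U[t].mean(),V[t].mean(),P[t].mean(0),cv2.minEnclosingCircle(pl[:,:2].astype(np.float32)))
E
```

```text
[ 0.4806801  -0.30353041  0.2386029 ] [ 7.85037479e-01  6.19446906e-01  1.23671197e-03 -3.97844492e-04] 1.15
1085 397.3447004608295 141.81935483870967 [ 0.5384113  -0.24213069  0.17284538] ((0.5384691953659058, -0.2421192079782486), 0.009990123100578785)
```

View pics/w1.png

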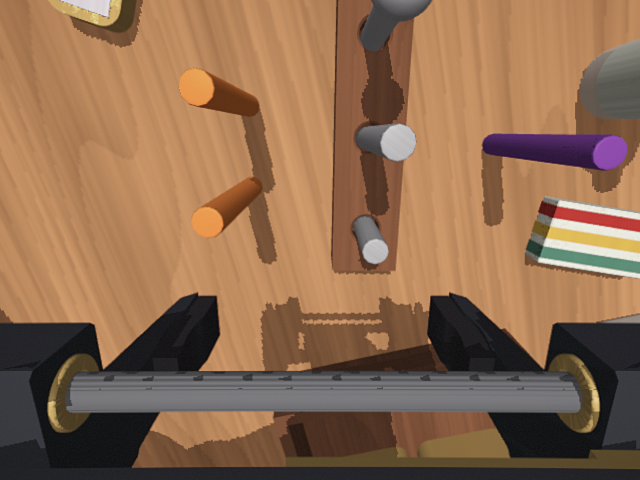

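The wrist view shows the post top at (397,142), fitted as a 10.0 mm radius circle at (0.5385,-0.2421). The orange posts at (197,87) and (208,220) and the purple one at (610,152) may be near the fingers, so I'm checking clearance.

```bash
python3 - <<'E'
from h import *
im,d,c=load('wrist')
V,U=np.mgrid[0:480,0:640]
P=pts(c,d,U,V).reshape(480,640,3)
st=r.get_state(); 
from scipy.spatial.transform import Rotation as Ro
R=Ro.from_quat(st['eef_rot']).as_matrix(); print(R[:,1],np.degrees(np.arctan2(R[1,1],R[0,1])))
for x0,y0,x1,y1 in((180,65,265,115),(190,175,268,240),(480,130,628,172)):
    Q=P[y0:y1,x0:x1].reshape(-1,3);Q=Q[Q[:,2]>.03]
    e=(Q-[.5385,-.2421,0])@R; print(Q[:,2].max(),'tool x',e[:,0].min(),e[:,0].max(),'tool y',e[:,1].min(),e[:,1].max())
E
```

```text
[ 9.72579058e-01 -2.32570746e-01  9.07509128e-04] -13.44847533382093
0.38565644700915835 tool x 0.006709872636668337 0.03846819492608403 tool y -0.11782775288854809 -0.040143787683917895
0.38565644700915835 tool x -0.057006719529482865 0.006709872636668337 tool y -0.11917342682195668 -0.040143787683917895
0.38565644700915835 tool x -0.0165815602640136 0.006709872636668337 tool y -0.040143787683917895 0.133136919671161
```

Clear: the nearest look-alike is about 0.1 m off the grip axis, and the fingers reach 62 mm. Moving over the post.

Call:
step_arm --increments '[[[1.5,1.6,0],[0,0,-0.5]],[[1.5,1.6,0],[0,0,-0.5]],[[1.5,1.6,0],[0,0,0]],[[1.4,1.6,0],[0,0,0]],[[0,0,0],[0,0,0]],[[0,0,0],[0,0,0]],[[0,0,0],[0,0,0]],[[0,0,0],[0,0,0]],[[0,0,0],[0,0,0]],[[0,0,0],[0,0,0]]]'

```text
clock: 2.15
tool_pos: [0.5366, -0.244, 0.2388]
eef_rot: [0.795, 0.606, -0.0, 0.0]
contact_force: [-0.6, 0.1, -0.4]
opening: 1.0
finger_force: 0.0
```

Call:
step_arm --increments '[[[0.2,0.2,-1],[0,0,0]],[[0,0,-1.5],[0,0,0]],[[0,0,-1.5],[0,0,0]],[[0,0,-1.5],[0,0,0]],[[0,0,-1.5],[0,0,0]],[[0,0,-1.5],[0,0,0]],[[0,0,-1],[0,0,0]],[[0,0,-0.7],[0,0,0]],[[0,0,0],[0,0,0]],[[0,0,0],[0,0,0]]]'

```text
clock: 3.15
tool_pos: [0.5393, -0.2415, 0.137]
eef_rot: [0.795, 0.607, 0.0, 0.0]
contact_force: [-0.0, -0.0, 0.7]
opening: 1.003
finger_force: 0.0
```

Call:
step_arm --increments '[[[0,0,0],[0,0,0]],[[0,0,0],[0,0,0]],[[0,0,0],[0,0,0]],[[0,0,0],[0,0,0]],[[0,0,0],[0,0,0]],[[0,0,0],[0,0,0]],[[0,0,0],[0,0,0]],[[0,0,0],[0,0,0]],[[0,0,0],[0,0,0]],[[0,0,0],[0,0,0]]]' --fingers 0 --grip_force 40

```text
clock: 4.15
tool_pos: [0.539, -0.2415, 0.1367]
eef_rot: [0.795, 0.607, 0.0, 0.0]
contact_force: [-0.8, 0.0, -0.3]
opening: 0.212
finger_force: 40.0
```

Gripped: opening is about 19 mm, matching the 20 mm post. Lifting clear of the ball post.

Call:
step_arm --increments '[[[0,0,1],[0,0,0]],[[0,0,2],[0,0,0]],[[0,0,2],[0,0,0]],[[0,0,2],[0,0,0]],[[0,0,2.5],[0,0,0]],[[0,0,2.5],[0,0,0]],[[0,0,2.5],[0,0,0]],[[0,0,2.5],[0,0,0]],[[0,0,1.5],[0,0,0]],[[0,0,0.5],[0,0,0]]]'

```text
clock: 5.15
tool_pos: [0.5397, -0.2414, 0.3291]
eef_rot: [0.795, 0.607, 0.001, 0.001]
contact_force: [-0.8, -0.2, -1.5]
opening: 0.211
finger_force: 40.0
```

```bash
python3 - <<'E'
from h import *
im,d,c=snap('side','s2.png'); s=r.get_state(); print(s['tool_pos'],s['opening'],s['q'])
E
```

```text
[ 0.53949696 -0.24147401  0.32868704] 0.2169765852014891 [ 0.61387897  0.57331357 -0.47038769  1.54389284  0.28155288  1.08914648
 -0.18939538]
```

View pics/s2.png

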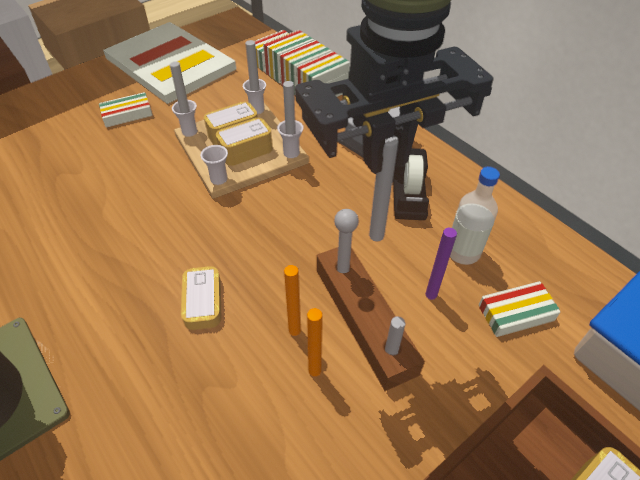

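The post is held and the rack's middle hole at (366,303) is empty. The ball and short posts stand undisturbed. Carrying it to the socket.

Call:
step_arm --increments '[[[-0.1,1.5,0],[0,0,0]],[[-0.1,2.5,0],[0,0,0]],[[-0.2,3.5,0],[0,0,0]],[[-0.2,3.5,0],[0,0,0]],[[-0.2,3.5,0],[0,0,0]],[[-0.2,3.5,0],[0,0,0]],[[-0.2,3.5,0],[0,0,0]],[[-0.2,3.5,0],[0,0,0]],[[-0.2,3.5,0],[0,0,0]],[[-0.2,3.5,0],[0,0,0]]]'

```text
clock: 6.2
tool_pos: [0.5192, 0.0808, 0.3256]
eef_rot: [0.795, 0.607, -0.001, -0.001]
contact_force: [0.1, 0.5, -0.2]
opening: 0.216
finger_force: 40.0
```

Call:
step_arm --increments '[[[-0.1,3.5,0],[0,0,0]],[[-0.1,2.5,0],[0,0,0]],[[0,1.5,0],[0,0,0]],[[0,0.5,0],[0,0,0]],[[0,0.5,0],[0,0,0]],[[0,0,0],[0,0,0]],[[0,0,0],[0,0,0]],[[0,0,0],[0,0,0]],[[0,0,0],[0,0,0]],[[0,0,0],[0,0,0]]]'

```text
clock: 7.2
tool_pos: [0.5191, 0.1631, 0.3268]
eef_rot: [0.795, 0.606, 0.0, 0.0]
contact_force: [0.2, 0.5, -1.3]
opening: 0.217
finger_force: 40.0
```

```bash
python3 - <<'E'
from h import *
s=r.get_state(); tp=s['tool_pos']; print(tp,s['eef_rot'],s['opening'])
V,U=np.mgrid[0:480,0:640]
for n in ('side','wrist'):
    im,d,c=snap(n,n+'3.png')
    P=pts(c,d,U,V).reshape(480,640,3); P[d==0]=0
    hs=cv2.cvtColor(im,cv2.COLOR_RGB2HSV)
    m=(np.hypot(P[...,0]-tp[0],P[...,1]-tp[1])<.035)&(hs[...,1]<60)
    Z=P[...,2]; print(n,'zmin',np.percentile(Z[m&(Z>.15)],1) if (m&(Z>.15)).any() else None)
    for a in np.arange(.20,.32,.025):
        s_=m&(Z>a)&(Z<a+.025)
        if s_.sum()>20: print(a,P[s_].mean(0),s_.sum())
    rim=(Z>.079)&(Z<.092)&(hs[...,1]<80)&(np.hypot(P[...,0]-.519,P[...,1]-.164)<.035)
    if rim.sum()>20: print(n,'rim',rim.sum(),cv2.minEnclosingCircle(plane(c,U[rim],V[rim],.085)[:,:2].astype(np.float32)))
E
```

```text
[0.51908593 0.163104   0.32680057] [7.95209766e-01 6.06334407e-01 3.68044742e-05 1.15892756e-04] 0.21728597467639987
side zmin 0.20736614165074138
0.2 [0.51492268 0.15474167 0.21485541] 99
0.225 [0.51519644 0.15454794 0.23735797] 152
0.25 [0.51533453 0.15414466 0.26240349] 173
0.275 [0.51495556 0.15443454 0.28780891] 172
0.3 [0.51492936 0.15445351 0.31280278] 188
side rim 233 ((0.5204747915267944, 0.16098855435848236), 0.02865956351161003)
wrist zmin 0.23564772030451628
0.2 [0.52087689 0.16939644 0.21551063] 187
0.225 [0.52086608 0.16959505 0.23834062] 298
0.25 [0.52082907 0.16956416 0.26342534] 405
0.275 [0.52083896 0.1695666  0.28835153] 581
0.3 [0.52077329 0.16960183 0.31346472] 861
wrist rim 769 ((0.5209792256355286, 0.16327901184558868), 0.025862429291009903)
```

View pics/side3.png

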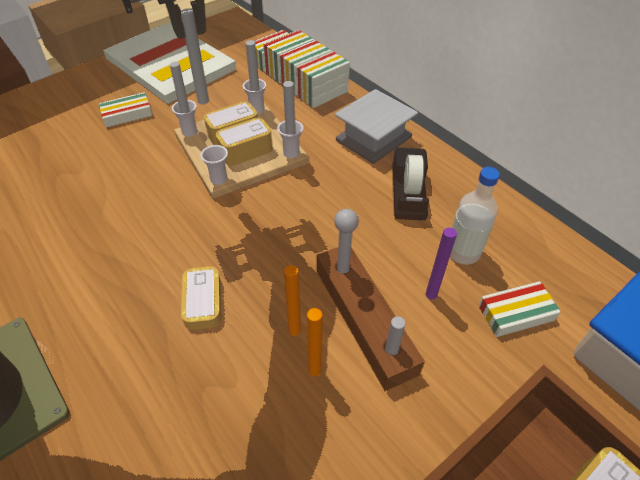

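The post hangs upright: its lean is below 0.5°. It is centred within 2 mm over the socket at (215,155), with its foot at (203,100), z ≈ 0.203. Lowering into the funnel.

Call:
step_arm --increments '[[[0.1,0,-1],[0,0,0]],[[0,0,-2],[0,0,0]],[[0,0,-2],[0,0,0]],[[0,0,-2],[0,0,0]],[[0,0,-2],[0,0,0]],[[0,0,-1.5],[0,0,0]],[[0,0,-1],[0,0,0]],[[0,0,-1],[0,0,0]],[[0,0,-0.5],[0,0,0]],[[0,0,0],[0,0,0]]]'

```text
clock: 8.3
tool_pos: [0.5198, 0.1635, 0.1963]
eef_rot: [0.795, 0.607, -0.0, -0.0]
contact_force: [-0.9, 0.3, -1.3]
opening: 0.212
finger_force: 40.0
```

Call:
step_arm --increments '[[[0,0,-0.3],[0,0,0]],[[0,0,-0.3],[0,0,0]],[[0,0,-0.3],[0,0,0]],[[0,0,-0.3],[0,0,0]],[[0,0,-0.3],[0,0,0]],[[0,0,-0.3],[0,0,0]],[[0,0,-0.3],[0,0,0]],[[0,0,-0.3],[0,0,0]],[[0,0,-0.3],[0,0,0]],[[0,0,0],[0,0,0]]]'

```text
clock: 9.3
tool_pos: [0.5197, 0.1634, 0.1693]
eef_rot: [0.795, 0.607, -0.0, -0.0]
contact_force: [-1.3, 0.2, -2.5]
opening: 0.215
finger_force: 40.0
```

In the bore with no contact. Going on to the floor.

Call:
step_arm --increments '[[[0,0,-0.3],[0,0,0]],[[0,0,-0.3],[0,0,0]],[[0,0,-0.3],[0,0,0]],[[0,0,-0.3],[0,0,0]],[[0,0,-0.2],[0,0,0]],[[0,0,-0.2],[0,0,0]],[[0,0,-0.2],[0,0,0]],[[0,0,-0.1],[0,0,0]],[[0,0,0],[0,0,0]],[[0,0,0],[0,0,0]]]'

```text
clock: 10.3
tool_pos: [0.52, 0.1636, 0.1508]
eef_rot: [0.795, 0.607, 0.0, 0.0]
contact_force: [0.4, -0.5, -1.0]
opening: 0.214
finger_force: 40.0
```

Call:
step_arm --increments '[[[0,0,-0.1],[0,0,0]],[[0,0,-0.1],[0,0,0]],[[0,0,0],[0,0,0]],[[0,0,0],[0,0,0]],[[0,0,0],[0,0,0]],[[0,0,0],[0,0,0]],[[0,0,0],[0,0,0]],[[0,0,0],[0,0,0]],[[0,0,0],[0,0,0]],[[0,0,0],[0,0,0]]]'

```text
clock: 11.3
tool_pos: [0.52, 0.1636, 0.1487]
eef_rot: [0.795, 0.607, 0.0, 0.0]
contact_force: [-1.0, 0.1, -1.2]
opening: 0.214
finger_force: 40.0
```

The foot is within about 1 mm of the floor. Releasing, then withdrawing straight up.

Call:
step_arm --increments '[[[0,0,0],[0,0,0]],[[0,0,0],[0,0,0]],[[0,0,0],[0,0,0]],[[0,0,0],[0,0,0]],[[0,0,0],[0,0,0]],[[0,0,0],[0,0,0]],[[0,0,0],[0,0,0]],[[0,0,0],[0,0,0]],[[0,0,0],[0,0,0]],[[0,0,0],[0,0,0]]]' --fingers 1

```text
clock: 12.3
tool_pos: [0.52, 0.1635, 0.1488]
eef_rot: [0.795, 0.607, 0.0, 0.0]
contact_force: [0.0, 0.1, -0.2]
opening: 0.997
finger_force: 0.0
```

Call:
step_arm --increments '[[[0,0,0.5],[0,0,0]],[[0,0,1],[0,0,0]],[[0,0,1.5],[0,0,0]],[[0,0,2],[0,0,0]],[[0,0,2],[0,0,0]],[[0,0,2],[0,0,0]],[[0,0,2],[0,0,0]],[[0,0,1],[0,0,0]],[[0,0,0],[0,0,0]],[[0,0,0],[0,0,0]]]'

```text
clock: 13.3
tool_pos: [0.5197, 0.1633, 0.2684]
eef_rot: [0.795, 0.607, -0.0, 0.0]
contact_force: [0.2, -0.8, -1.2]
opening: 1.002
finger_force: 0.0
```

```bash
python3 - <<'E'
from h import *
s=r.get_state(); print(s['tool_pos'],s['opening'],s['clock'])
V,U=np.mgrid[0:480,0:640]
im,d,c=snap('side','side4.png')
P=pts(c,d,U,V).reshape(480,640,3); P[d==0]=0; Z=P[...,2]
hs=cv2.cvtColor(im,cv2.COLOR_RGB2HSV)
m=(np.hypot(P[...,0]-.52,P[...,1]-.163)<.025)&(hs[...,1]<60)&(Z<.2)
print('top z',np.percentile(Z[m&(Z>.1)],[90,99,100]))
for a in(.1,.125,.15): print(P[m&(Z>a)&(Z<a+.025)].mean(0))
for x,y in((.548,.330),(.676,.136)):
    f=(np.hypot(P[...,0]-x,P[...,1]-y)<.025)&(Z>.1)&(Z<.2); print('fixed top',np.percentile(Z[f],[90,99,100]))
E
```

```text
[0.51969576 0.16328519 0.26844848] 1.0017360810803122 13.3
top z [0.1841845  0.18632506 0.18691119]
[0.51641001 0.15524304 0.11152985]
[0.51569853 0.1544022  0.13746802]
[0.51640875 0.15436371 0.16253287]
fixed top [0.18404724 0.18688981 0.18764629]
fixed top [0.18410261 0.18649421 0.18828805]
```

View pics/side4.png

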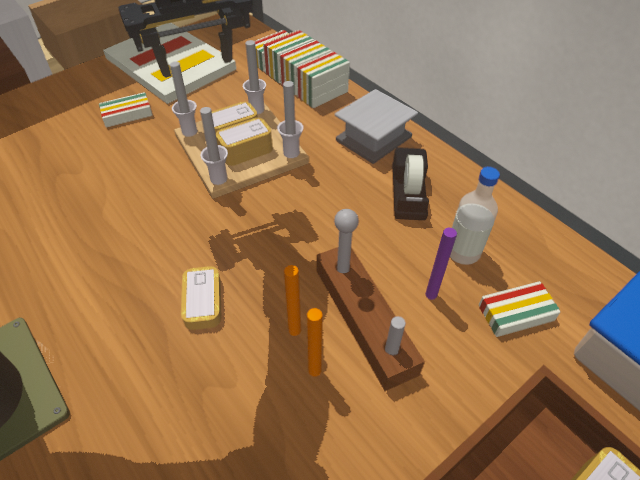

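The new post stands upright in the fourth socket at (212,150), with its top at the same height as the fixed posts. The ball and short posts are still in the rack, and the gripper is clear.

```bash
python3 -c "
from plant import r
print(r.finish_job())"
```

```text
the job is handed in; nothing more can be done
None
```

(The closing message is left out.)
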